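# Pack slide tins in layers with a separator and wedge them tight

## Robot

A 6-joint arm with a two-finger parallel gripper is mounted at the origin on a cart in front of the work surface, level with it; the furniture and walls round the work are solid. World frame = base frame: x ahead of the robot, y to its left, z up, the work surface at z = 0. Lengths are in m, angles in rad, forces in N, time in s.
With the tool pointing down it reaches from about 0.25 to 0.775 m from the base axis. Payload 4 kg.
Tool frame: the origin (TCP) lies between the finger pads; the fingertips stand 14 mm ahead of it and the grasp point (between the pads) lies 5 mm behind it (tip_reach is the distance from the TCP to the fingertips, in m); z points along the fingers, y is the line along which they close (so a half turn about z gives the same grasp; the last joint's range is limited). The gripper opens to 94 mm and grips with 3 to 60 N. Pads are 16 mm wide; open, the fingers measure 119 mm over their backs; the gripper's body (75 mm by 177 mm) begins 78 mm behind the grasp point.
Start: joints at [-1.218, 0.087, 1.371, -0, 1.684, -0.103], TCP at [0.242, -0.494, 0.22] pointing down, gripper open.
Joint ranges: [-3.1, 3.1], [-0.76, 2.03], [0.27, 2.55], [-1.08, 4.22], [0.17, 2.65], [-2.57, 2.57]. Speed limits (rad/s): [2.79, 2.79, 3.14, 3.14, 3.14, 3.14].

## Interface

Orientations are given as [roll, pitch, yaw] about the fixed x, y, z axes, in that order (R = Rz(yaw) Ry(pitch) Rx(roll)).
In Python, from bench import * gives the robot as it stands. The module is installed in compiled form; this text tells all that it offers.
- The arm moves only by the tool servo_tool, never from a script. Its argument "targets" is a list of rows, each a list of 4 numbers: the shift along the tool's x, y, z in cm, then the turn about the tool's z in degrees. A call has 1 to 8 rows; each row is the pose to reach, as a shift and turn from the pose commanded when the call began, along the tool's axes at that moment; what a row does not reach only later rows make up. A row lasts 1/8 s, in which the tool goes at most 62.5 mm and 10.7 degrees, less where a joint would pass 70% of its speed; a pose out of reach is approached as far as the arm can. A call with a gripper value outside its range is refused whole. "claw" is the closure in counts, from 0 (fully open) to 255 (shut), set as the call begins (left out, the last holds). The fingers move at their own pace and stop on an object; the grip force is fixed at half the most. Time passes only in rows, so rows that repeat a pose let the fingers close. It gives the time, the measured TCP pose, the force, the opening and the grip force at its end, in the units of the state.
- get_obs(): the state, without advancing time (a new reading comes with each control period).
- snapshot(name): name is "scene" or "top"; returns the picture (480x640x3 uint8, blue, green, red); there is no depth.
- camera_model(name): a dict with "camera_matrix" (3x3 intrinsics, pixels), "camera_from_world" (4x4, takes a point from world to camera coordinates). Camera axes: x right, y up, looking along -z (the intrinsics and any distortion apply to the point x, -y, -z); pixel columns grow to the right and rows downward; lengths in m; the calibration is good to about 2 mm. A picture is of the moment at which its call begins. camera_model takes no time and is no camera call.
- close_job(): hands the job in; it is judged then, once.
The state is a dict: "time": time; "joint_positions": joint angles; "qvel": joint speeds; "joint_torque": joint torques, N m; "tool_pos": TCP position; "ee_rot": TCP orientation; "wrist_force": force on the tool from outside, world axes, zero at the start; "wrist_torque": the same for the moment, N m; "width": finger opening in m; "finger_force": force on a finger pad.
Only numpy, scipy, OpenCV 4.12 (cv2) and the standard library are available. Lean on these libraries where they do the work, as an engineer would, in place of code of your own. Each camera call takes 0.05 s, during which the arm holds its last target. There are 200 camera calls.

## Task

Pack the second layer of the slide carrier: lay the green separator board squarely over the tin that is already in the carrier, then set the other tin squarely on the board, directly above the one below and the same way round. Then stand the wooden wedge, thin end down, in the gap between the upper tin and the orange wall and press it down firmly, until the upper tin is hard up against the blue wall at the other end and the wedge stays tight. Let go of everything, and leave the bottles alone.

Things in the scene. Friction and masses are not known exactly. Their poses are not given: they have to be found in the camera images.
- carrier: Fixed packing carrier. Blue base plate 80 (x) x 125 (y) x 8 mm; origin at the centre of its underside, z up. Blue stop wall at -y (inner face y = -50.5, bevelled above 56, top 62 over the desk), 66 wide; orange wall at +y (inner face y = +50.5, bevelled above 60, top 68, 50 wide). The x sides are open but for lips 6 high on the base plate at |x| = 29.5 to 33.5. Yaw within 0.35 of the desk's axes.
- layer2 (a point): Point in the carrier (x = 0, y = -8, z = 34 mm) where the middle of the upper tin's underside belongs when it is home against the stop wall. Layer tops over the desk: base 8, lower tin 28, board 34, upper tin 54 mm. The board's middle belongs at the same x and y, underside 28 high.
- gap (a point): Point in the carrier (x = 0, y = +50.5, z = 54 mm) on the inner face of the orange wall, level with the upper tin's top. With the tin home the gap there is about 17.5 mm wide; the wedge's flat face goes against this wall, its y axis pointing the carrier's way.
- tin_lower: Closed flat grey metal slide tin, 54 (x) x 83 (y) x 19.5 mm high; origin at the centre of its underside. The first layer: lies loose in the carrier with its end at the stop wall, its y along the carrier's y.
- tin_upper: The same kind of closed grey tin, 54 (x) x 83 (y) x 19.5 mm high, 0.1 to 0.2 kg, its lid does not open; origin at the centre of its underside. Lies loose on the desk. Grasp it across its 54 mm side.
- board: Rigid green separator board, 60 (x) x 84 (y) x 6 mm thick, 0.05 kg; origin at the centre of its underside. Lies on a fixed black rest block about 36 (x) x 66 (y) x 18 high, so it overhangs 12 mm at each long edge; grasp it across its 60 mm side.
- wedge: Upright wooden wedge, 0.12 kg; origin at the foot of its flat face (plane y = 0), mid-width; slope faces -y. Blade 36 wide (x), 60 high, 5.5 thick at the tip (y -2.5 to -8), 12 at z = 8, then evenly to 22.4 at z = 60. Head 54 (x) x 24 (y 0 to -24) x 26 (z 60 to 86). Hangs by the head's overhang in a fixed grey stand (rails 66 high, 49 wide); lifts out upward; grasp the head's 54 mm.
- wedge_tip (a point): Middle of the wedge's lower end (wedge x = 0, y = -6, z = 0). Jammed in the carrier with the tin home it is about 18 to 26 mm over the desk. Pressed down with 10 to 20 N the wedge slides the tin a few mm home by itself and then stays by friction.
- amber_bottle: Brown bottle with white cap, diameter 41, 82 high, loose bystander; origin at the centre of its underside.
- blue_dropper: Small dark blue dropper bottle, diameter 24, 69 high, loose bystander; origin at the centre of its underside.
- red_dropper: Small red dropper bottle, diameter 24, 69 high, loose bystander; origin at the centre of its underside.

How it is judged:
On the way, in this order (a step that is already met when the one before it is completed fails the run):
1. the board lies flat and squarely on the lower tin in the carrier, let go (x of board in the frame of carrier between -0.009 and 0.009 m and y of board in the frame of carrier between -0.012 and -0.002 m and z of board in the frame of carrier between 0.025 and 0.031 m and angle between board's own z axis and vertical below 0.06 rad and angle between the y axis of board and the y axis of carrier, either way round below 0.12 rad and contact force between the fingers and board below 0.05 N and linear speed of board below 0.01 m/s), for 0.2 s.
2. the other tin lies flat and squarely on the board, let go (x of board in the frame of carrier between -0.009 and 0.009 m and y of board in the frame of carrier between -0.012 and -0.002 m and z of board in the frame of carrier between 0.025 and 0.031 m and angle between each of board, tin_upper's own z axis and vertical below 0.06 rad and angle between the y axis of each of board, tin_upper and the y axis of carrier, either way round below 0.12 rad and x of tin_upper in the frame of carrier between -0.009 and 0.009 m and y of tin_upper in the frame of carrier between -0.0125 and -0.001 m and z of tin_upper in the frame of carrier between 0.031 and 0.037 m and contact force between the fingers and tin_upper below 0.05 N and linear speed of tin_upper below 0.01 m/s), for 0.2 s.
3. the wedge, in the gap, is pressed tight against the upper tin (more than 3 N) (x of wedge_tip in the frame of carrier between -0.014 and 0.014 m and y of wedge_tip in the frame of carrier between 0.03 and 0.052 m and z of wedge_tip in the frame of carrier between 0.009 and 0.034 m and angle between wedge's own z axis and vertical below 0.15 rad and contact force between wedge and tin_upper above 3 N), for 0.05 s.
At the end, for the whole second after the job is handed in: Lower tin in place (6 mm); board flat on it and upper tin flat on the board, both square (0.12 rad), within 9 mm of the middle; board within 6.5 mm, upper tin within 2.5 mm of the blue wall; wedge upright in the gap, pressing on the tin (over 0.5 N), tip under 34 mm high; all released and still (all of step 1 and x of tin_upper in the frame of carrier between -0.009 and 0.009 m and y of tin_upper in the frame of carrier between -0.0125 and -0.0055 m and z of tin_upper in the frame of carrier between 0.031 and 0.037 m and angle between tin_upper's own z axis and vertical below 0.06 rad and angle between the y axis of tin_upper and the y axis of carrier, either way round below 0.12 rad and x of wedge_tip in the frame of carrier between -0.014 and 0.014 m and y of wedge_tip in the frame of carrier between 0.03 and 0.052 m and z of wedge_tip in the frame of carrier between 0.009 and 0.034 m and angle between wedge's own z axis and vertical below 0.15 rad and contact force between wedge and tin_upper above 0.5 N and y of tin_lower in the frame of carrier between -0.0125 and -0.002 m and contact force between the fingers and tin_upper below 0.05 N and linear speed of each of tin_upper, wedge below 0.01 m/s and contact force between the fingers and wedge below 0.05 N); the robot touches nothing.
It fails at once if a bystander bottle is moved more than 30 mm (distance of any of amber_bottle, blue_dropper, red_dropper from where it was at the start of the episode above 0.03 m).
It fails at once if the lower tin is shoved more than 15 mm (distance of tin_lower from where it was at the start of the episode above 0.015 m).
It also fails if it takes over 62 s, if anything falls off the work surface, if the arm or the gripper's body presses on something with over 40 N, if the wrist force passes 120 N, or if a joint passes its speed limit or range.

## Working session

There is one attempt and no reset: what is moved stays moved. The work goes in short steps, Python scripts to look and compute and a tool call to move; the robot and the scene stay as the last step left them, time stands still between calls to the robot, and variables do not carry over. Pictures are saved under pics/ and viewed, at most 10 in all, crops included, and the job is handed in when it is done.

Besides the shell and the picture viewer there is one more tool, called after ">>>" as a command line: name --pt "numbers of a row" for each row, then --argument value for the rest. servo_tool: Moves the arm, as the interface text tells. Its arguments: {"type":"object","properties":{"targets":{"type":"array"},"claw":{"type":"number"}},"required":["targets"]}

```bash
mkdir -p pics; python3 - <<'E'
from bench import *
import cv2
for n in("scene","top"):
    cv2.imwrite(f"pics/{n}0.png",snapshot(n)); c=camera_model(n); print(n,c["camera_matrix"].tolist() if hasattr(c["camera_matrix"],'tolist') else c["camera_matrix"]); print(c["camera_from_world"]); print([k for k in c])
o=get_obs(); print({k:o[k] for k in("time","tool_pos","ee_rot","width","wrist_force")})
E
```

```text
scene [[588.3046741421299, 0.0, 320.91902114383777], [0.0, 588.3046741421299, 237.67003973981065], [0.0, 0.0, 1.0]]
[[ 0.93104502 -0.36477655 -0.0096559  -0.49166115]
 [ 0.29517558  0.73731252  0.60765255 -0.28655271]
 [-0.21453798 -0.56860207  0.79414428 -0.95361894]
 [ 0.          0.          0.          1.        ]]
['camera_matrix', 'camera_from_world']
top [[520.7134618399168, 0.0, 321.221442840262], [0.0, 520.7134618399168, 242.04797960465953], [0.0, 0.0, 1.0]]
[[ 0.01204457 -0.99981837 -0.01477016  0.09761788]
 [ 0.98793057  0.0096175   0.15459851 -0.55708149]
 [-0.15442838 -0.01645397  0.98786697 -0.97380339]
 [ 0.          0.          0.          1.        ]]
['camera_matrix', 'camera_from_world']
{'time': 0.1, 'tool_pos': array([ 0.24192488, -0.49342147,  0.21842069]), 'ee_rot': array([-3.13962549e+00, -1.97549139e-04,  4.55784254e-01]), 'width': 0.09388809847350069, 'wrist_force': array([-0.50271501,  0.6692606 ,  0.59415572])}
```

View pics/top0.png

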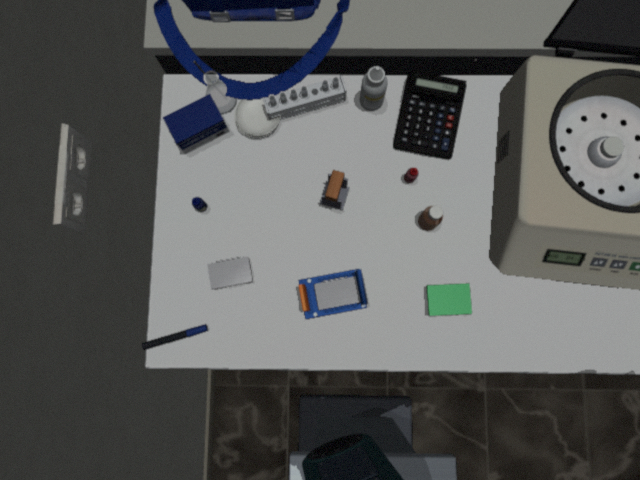

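View pics/scene0.png

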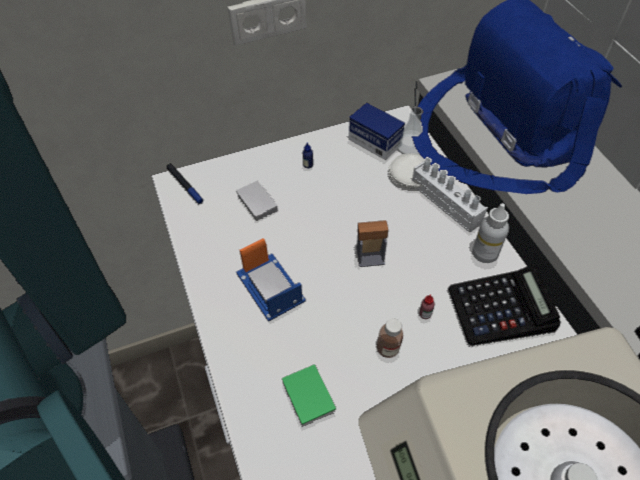

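The top view shows the board (448,299), carrier (335,293) with orange at left (+y), upper tin (231,272), wedge (335,187), and bottles at (430,217), (411,175) and (199,204).

```bash
cat > h.py <<'E'
from bench import *
import cv2, numpy as np
def cast(n,uv,z):
    c=camera_model(n);K=np.array(c["camera_matrix"]);T=np.array(c["camera_from_world"])
    R,t=T[:3,:3],T[:3,3]; o=-R.T@t
    uv=np.asarray(uv,float).reshape(-1,2)
    d=np.c_[(uv-K[:2,2])/K[0,0],np.ones(len(uv))]*[1,-1,-1]
    d=d@R
    return (o+d*((z-o[2])/d[:,2])[:,None])[:,:2]
def blob(img,n,win,f,z,px=None):
    x0,y0,x1,y1=win
    im=cv2.resize(img[y0:y1,x0:x1],None,fx=4,fy=4,interpolation=cv2.INTER_CUBIC)
    hsv=cv2.cvtColor(im,cv2.COLOR_BGR2HSV).astype(int)
    m=cv2.morphologyEx(f(hsv).astype(np.uint8)*255,cv2.MORPH_OPEN,np.ones((5,5)))
    cs,_=cv2.findContours(m,cv2.RETR_EXTERNAL,cv2.CHAIN_APPROX_NONE)
    c=max(cs,key=cv2.contourArea)[:,0,:]
    uv=(c+.5)/4-.5+[x0,y0]
    w=cast(n,uv,z)*1000
    (cx,cy),(a,b),an=cv2.minAreaRect(w.astype(np.float32))
    if a>b: a,b,an=b,a,an-90   # an: direction of short side from x
    an=(an+90)%180-90
    return np.round([cx,cy,a,b,an],1)
def tool():
    o=get_obs(); return np.round(np.r_[o["tool_pos"]*1000,np.degrees(o["ee_rot"])],1), round(o["time"],2)
E
python3 - <<'E'
from h import *
t=cv2.imread("pics/top0.png"); s=cv2.imread("pics/scene0.png")
H,S,V=0,1,2
green=lambda h:(abs(h[...,0]-68)<20)&(h[...,1]>100)
blue=lambda h:(abs(h[...,0]-112)<14)&(h[...,1]>120)
orange=lambda h:(h[...,0]<16)&(h[...,1]>140)
print("board",blob(t,"top",(415,275,485,325),green,.024),blob(s,"scene",(270,355,345,435),green,.024))
print("carrier base",blob(t,"top",(285,260,380,325),blue,.008))
print("orange top",blob(t,"top",(285,260,380,325),orange,.068),blob(s,"scene",(230,230,280,275),orange,.068))
print("wedge",blob(t,"top",(310,160,360,215),orange,.092),blob(s,"scene",(345,210,400,270),orange,.092))
for n,im,w in(("top",t,(200,250,260,295)),("scene",s,(225,172,290,225))):
    h=cv2.cvtColor(im,cv2.COLOR_BGR2HSV); 
    print(n,h[[272,268,280,300] if n=="top" else [195,200,190,215],[231,240,225,231] if n=="top" else [255,260,250,262]].tolist())
big=lambda im,b:cv2.resize(im[b[1]:b[3],b[0]:b[2]],(400,300),interpolation=cv2.INTER_CUBIC)
cv2.imwrite("pics/m.png",np.vstack([np.hstack([big(t,(200,245,264,293)),big(t,(290,260,378,326))]),np.hstack([big(t,(303,162,367,210)),big(s,(225,232,313,320-22))])]))
E
```

```text
board [ 448.5 -146.    57.9   82.7    3.1] [ 447.5 -149.3   59.3   83.8    3.2]
carrier base [458.5  80.2  77.4 125.5  11.3]
orange top [447.  135.3  11.8  48.8 -78.5] [444.8 113.7  47.7  61.7 -78.5]
wedge [632.8  84.5   3.3   4.4 -89.5] [638.4  57.4   4.    5.7 -24. ]
top [[120, 4, 135], [120, 2, 138], [110, 5, 140], [60, 3, 157]]
scene [[150, 3, 171], [120, 2, 170], [120, 3, 170], [0, 0, 65]]
```

View pics/m.png

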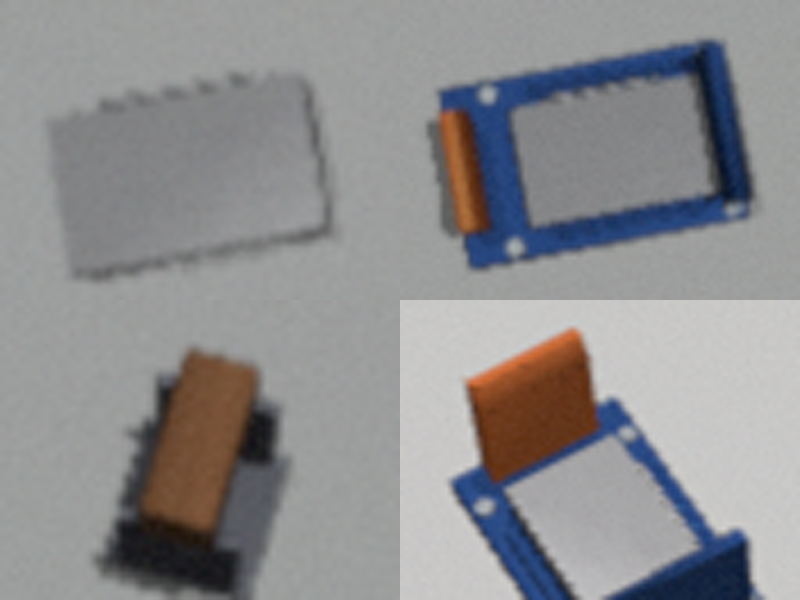

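```bash
cat >> h.py <<'E'
def go(x,y,z,yaw):
    "shift (cm, tool axes) and turn (deg) to the TCP pose in mm/deg"
    from scipy.spatial.transform import Rotation as R
    o=get_obs(); r=R.from_euler("xyz",o["ee_rot"])
    d=(np.array([x,y,z])/1000-o["tool_pos"])
    a=-(yaw-np.degrees(o["ee_rot"][2])); a=(a+180)%360-180
    print("go",np.round(r.inv().apply(d)*100,2),round(a,1))
E
python3 - <<'E'
from h import *
t=cv2.imread("pics/top0.png"); s=cv2.imread("pics/scene0.png")
br=lambda h:((h[...,0]<16)|(h[...,0]>174))&(h[...,1]>85)
brt=lambda h:br(h)&(h[...,2]>85)
print("wedge",blob(t,"top",(310,160,360,215),brt,.092),blob(s,"scene",(345,210,400,240),br,.092))
print("tin",blob(t,"top",(200,250,260,295),lambda h:h[...,2]<147,.0195))
print("tinlow",blob(t,"top",(305,275,358,315),lambda h:h[...,1]<60,.0275))
print("tins",blob(s,"scene",(230,175,285,225),lambda h:h[...,2]<180,.0195))
cv2.imwrite("pics/w.png",np.hstack([cv2.resize(s[205:280,335:410],(400,400),interpolation=cv2.INTER_CUBIC),cv2.resize(s[172:227,228:283],(400,400),interpolation=cv2.INTER_CUBIC)]))
go(448,-147.5,90,93)
E
```

```text
wedge [659.9  79.   22.9  52.2  74. ] [655.5  68.4  41.3  55.2  73. ]
tin [497.1 284.   60.8  88.8  11. ]
tinlow [460.2  72.5  55.4  84.6  10.9]
tins [495.8 276.9  62.5  99.9  11.6]
go [ 33.73 -21.96  12.89] -66.9
```

View pics/w.png

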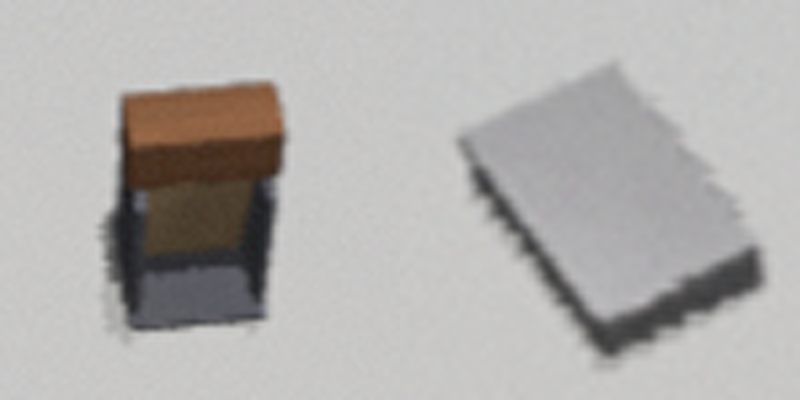

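>>> servo_tool --pt "4.5 -3 0 -9" --pt "9 -6 0 -18" --pt "13.5 -9 2 -27" --pt "18 -12 4 -36" --pt "22.5 -15 6 -45" --pt "27 -18 8 -54" --pt "31 -20 10 -62" --pt "33.7 -22 12.5 -67" --claw 0

```text
time: 1.1
tool_pos: [0.4488, -0.1463, 0.0938]
ee_rot: [3.141, 0.0, 1.63]
wrist_force: [-0.6, -0.7, 0.5]
width: 0.0941
finger_force: 0.0
```

The wedge's slope (lit blade, left half) faces the camera at −y, so its y axis points roughly the carrier's way (yaw about −16°). The tin casts shadows to the left and below.

>>> servo_tool --pt "0.1 0 3 0" --pt "0.1 0 6 0" --pt "0.1 0 7.2 0" --pt "0.1 0 7.2 0"

```text
time: 1.6
tool_pos: [0.4471, -0.1468, 0.0217]
ee_rot: [-3.14, -0.001, 1.625]
wrist_force: [0.7, 0.3, 0.3]
width: 0.0937
finger_force: 0.0
```

>>> servo_tool --pt "0 0 0 0" --pt "0 0 0 0" --pt "0 0 0 0" --pt "0 0 0 0" --pt "0 0 0 0" --pt "0 0 0 0" --claw 255

```text
time: 2.35
tool_pos: [0.4481, -0.1472, 0.023]
ee_rot: [3.141, 0.001, 1.625]
wrist_force: [0.2, 0.2, 3.8]
width: 0.0598
finger_force: 30.0
```

```bash
python3 - <<'E'
from h import *
print(tool(),get_obs()["width"],get_obs()["finger_force"])
cv2.imwrite("pics/g.png",snapshot("top")[220:380,360:560])
t=cv2.imread("pics/top0.png");s=cv2.imread("pics/scene0.png")
for lo,hi in((125,144),(125,148)): print("tin",blob(t,"top",(200,250,260,295),lambda h:(h[...,2]<hi)&(h[...,2]>lo),.0195))
for lo in(130,150):print(blob(s,"scene",(230,175,285,225),lambda h:(h[...,2]<186)&(h[...,2]>lo),.0195))
# carrier goal: yaw 11
c=np.array([458.5,80.2]);a=np.radians(11);Y=np.array([-np.sin(a),np.cos(a)])
print("place",c-6*Y, c-5*Y)
E
```

```text
(array([ 448.1, -147.2,   23. ,  180. ,    0. ,   93.1]), 2.35) 0.05977225478966829 30.000566840171814
tin [498.7 287.6  55.   82.5   8.2]
tin [496.8 284.   59.6  90.5   8. ]
[497.5 286.2  56.8  86.4  13.6]
[498.7 286.1  54.1  85.3  11.5]
place [459.64485397  74.3102369 ] [459.45404498  75.29186408]
```

>>> servo_tool --pt "0 0 -4 0" --pt "1 0.1 -7 0" --pt "5 0.5 -7 -2" --pt "10 1 -7 -4" --pt "15 1.6 -7 -6" --pt "20 2.1 -7 -7.9" --pt "22.1 2.35 -7 -7.9" --pt "22.1 2.35 -7 -7.9"

```text
time: 3.4
tool_pos: [0.4587, 0.0761, 0.0918]
ee_rot: [-3.14, -0.0, 1.766]
wrist_force: [-0.3, 0.3, -0.6]
width: 0.0592
finger_force: 30.0
```

```bash
python3 - <<'E'
from h import *
t=snapshot("top");s=snapshot("scene");cv2.imwrite("pics/a.png",np.hstack([cv2.resize(t[240:340,270:400],(400,300)),cv2.resize(s[190:340,180:380],(400,300))]))
print(tool());go(459.6,74.6,34,101)
E
```

```text
(array([ 459. ,   74.4,   92. , -179.9,    0. ,  101. ]), 3.5)
go [0.01 0.07 5.8 ] 0.0
```

View pics/a.png

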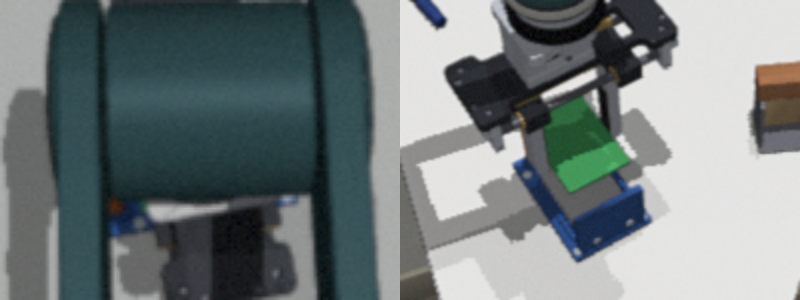

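The board hangs squarely between the fingers just above the carrier (board at 590,145 in the montage). Lowering.

>>> servo_tool --pt "0 0 2.5 0" --pt "0 0 4.5 0" --pt "0 0 5.5 0" --pt "0 0 5.7 0" --pt "0 0 5.8 0" --pt "0 0 5.9 0" --pt "0 0 5.9 0"

```text
time: 4.38
tool_pos: [0.4596, 0.075, 0.034]
ee_rot: [3.141, 0.0, 1.763]
wrist_force: [0.2, 0.1, -0.2]
width: 0.0595
finger_force: 30.0
```

```bash
python3 - <<'E'
from h import *
s=snapshot("scene");cv2.imwrite("pics/b.png",cv2.resize(s[220:340,200:340],(700,600),interpolation=cv2.INTER_CUBIC))
print(tool(),get_obs()["wrist_force"])
E
```

```text
(array([459.6,  75. ,  33.9, 179.9,   0. , 101. ]), 4.42) [-0.24245142 -0.00122415 -0.21496522]
```

View pics/b.png

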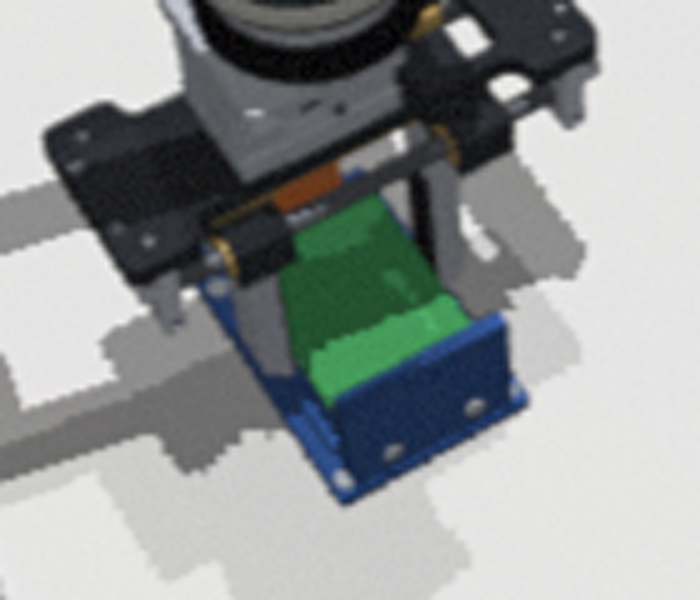

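The board sits behind the blue wall, square in the carrier (green at 380,320). Lower the last mm, release, rise.

>>> servo_tool --pt "0 0 0.1 0" --pt "0 0 0.1 0"

```text
time: 4.68
tool_pos: [0.4595, 0.075, 0.0329]
ee_rot: [3.141, 0.0, 1.763]
wrist_force: [-0.3, 1.1, 1.7]
width: 0.0593
finger_force: 30.0
```

>>> servo_tool --pt "0 0 0.1 0" --pt "0 0 0.1 0" --pt "0 0 0.1 0" --pt "0 0 0.1 0" --pt "0 0 0 0" --pt "0 0 -2 0" --pt "0 0 -6 0" --pt "0 0 -9 0" --claw 0

```text
time: 5.68
tool_pos: [0.4596, 0.075, 0.1241]
ee_rot: [3.14, 0.0, 1.763]
wrist_force: [1.1, -0.9, -0.1]
width: 0.0939
finger_force: 0.0
```

```bash
python3 - <<'E'
from h import *
print(tool());go(498.5,286.5,80,101)
E
```

```text
(array([459.6,  75. , 124.1, 179.9,   0. , 101. ]), 5.67)
go [20.02  7.85  4.41] 0.0
```

>>> servo_tool --pt "5 2 0 0" --pt "10 4 0 0" --pt "15 6 0 0" --pt "20 7.8 0 0" --pt "20 7.8 4 0" --pt "20 7.8 4 0"

```text
time: 6.42
tool_pos: [0.4949, 0.2856, 0.0787]
ee_rot: [-3.133, 0.002, 1.764]
wrist_force: [-0.2, 0.4, 0.3]
width: 0.0938
finger_force: 0.0
```

```bash
python3 - <<'E'
from h import *
t=snapshot("top");s=snapshot("scene");cv2.imwrite("pics/s1.png",s);cv2.imwrite("pics/t1.png",t)
green=lambda h:(abs(h[...,0]-68)<20)&(h[...,1]>100)
blue=lambda h:(abs(h[...,0]-112)<14)&(h[...,1]>120)
print(tool(),"board",blob(t,"top",(285,260,380,325),green,.034),blob(s,"scene",(230,240,310,320),green,.034))
print("car",blob(t,"top",(285,260,380,325),lambda h:blue(h)|green(h),.008))
cv2.imwrite("pics/c.png",np.hstack([cv2.resize(t[230:326,200:380],(400,213)),cv2.resize(s[130:242,190:400],(400,213))]))
E
```

```text
(array([ 497.5,  285.8,   82.6, -180. ,    0. ,  101. ]), 6.53) board [459.8  75.   60.8  85.5  11.2] [458.   76.6  61.4  77.9  11. ]
car [458.5  80.2  77.3 125.7  11.3]
```

View pics/c.png

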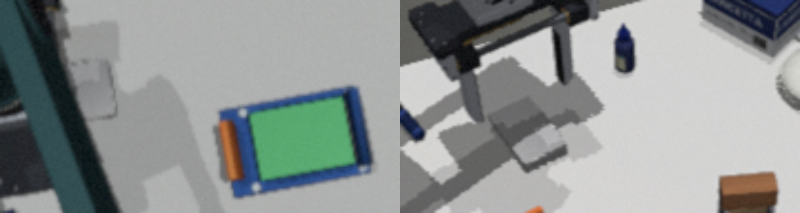

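The board lies square in the carrier (5.3 mm behind centre, as wanted). The open fingers straddle the tin; descending.

>>> servo_tool --pt "0 0.1 3 0" --pt "0 0.1 5.5 0" --pt "0 0.1 6.6 0" --pt "0 0.1 6.6 0"

```text
time: 7.02
tool_pos: [0.499, 0.286, 0.0171]
ee_rot: [3.141, -0.0, 1.762]
wrist_force: [0.4, -0.4, -0.2]
width: 0.0939
finger_force: 0.0
```

>>> servo_tool --pt "0 0 0 0" --pt "0 0 0 0" --pt "0 0 0 0" --pt "0 0 0 0" --pt "0 0 0 0" --pt "0 0 0 0" --claw 255

```text
time: 7.78
tool_pos: [0.4985, 0.2864, 0.0166]
ee_rot: [-3.141, 0.0, 1.763]
wrist_force: [-0.6, -0.1, 1.4]
width: 0.0525
finger_force: 30.0
```

```bash
python3 - <<'E'
from h import *
o=get_obs();print(tool(),o["wrist_force"],o["wrist_torque"],o["width"]);go(459.5,75,77,101)
E
```

```text
(array([ 498.5,  286.4,   16.6, -180. ,    0. ,  101. ]), 7.78) [-0.56061923 -0.07522671  1.43994492] [-0.0013363  -0.00828188 -0.01607424] 0.05246533053093858
go [-20.01  -7.87  -6.04] 0.0
```

>>> servo_tool --pt "0 0 -5 0" --pt "-1 -0.5 -10 0" --pt "-6 -2.5 -10 0" --pt "-11 -4.5 -10 0" --pt "-16 -6.5 -10 0" --pt "-20 -7.9 -10 0" --pt "-20 -7.9 -9 0" --pt "-20 -7.9 -8 0"

```text
time: 8.78
tool_pos: [0.4592, 0.0753, 0.0957]
ee_rot: [-3.141, -0.001, 1.763]
wrist_force: [-0.5, 0.7, -1.5]
width: 0.0525
finger_force: 30.0
```

```bash
python3 - <<'E'
from h import *
print(tool());go(459.5,75.3,52,101)
s=snapshot("scene");cv2.imwrite("pics/d.png",cv2.resize(s[190:330,190:350],(800,600)[:2],interpolation=cv2.INTER_CUBIC))
E
```

```text
(array([ 459.2,   75.3,   95.7, -180. ,   -0. ,  101. ]), 8.78)
go [-0.01  0.03  4.37] -0.0
```

View pics/d.png

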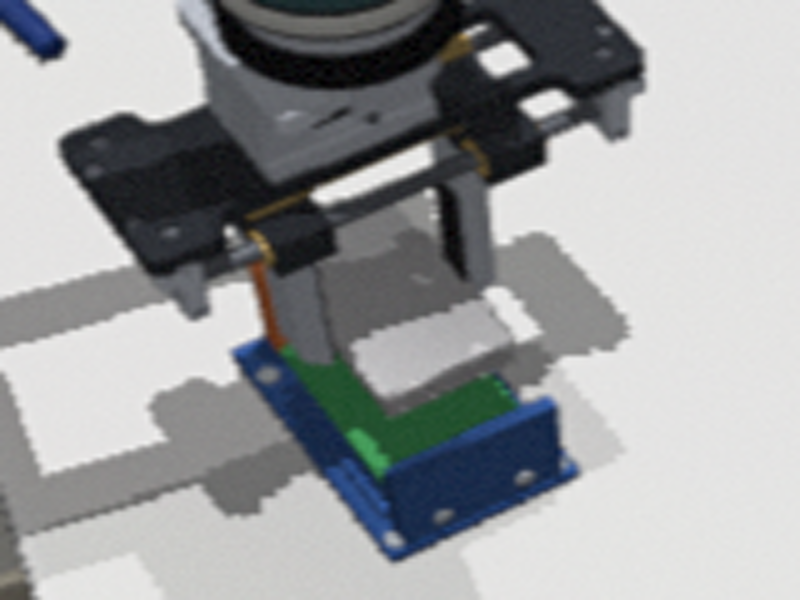

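The tin is held level over the board; its front lower-left corner is at about (387,412) in the crop.

```bash
python3 - <<'E'
from h import *
c=np.array([458.5,80.2]);a=np.radians(11.1);X=np.array([np.cos(a),np.sin(a)]);Y=np.array([-np.sin(a),np.cos(a)])
for p,z in(((387,412),79),((516,350),79),((387,395),98.5),((515,335),98.5)):
    w=cast("scene",(190+p[0]/5,190+p[1]/(600/140)),z/1000)[0]*1000
    print(w,(w-c)@X,(w-c)@Y)
E
```

```text
[443.82412423  33.55136617] -23.382215955414573 -42.95053370121328
[494.86726582  45.26073695] 28.960355522813963 -41.287140046240836
[443.85410514  28.54078913] -24.31744205134874 -47.87314817321736
[493.37097424  39.38778494] 26.361383304518675 -46.76215577774345
```

>>> servo_tool --pt "-0.1 0 2 0" --pt "-0.1 0 3.5 0" --pt "-0.1 0 4.3 0" --pt "-0.1 0 4.5 0" --pt "-0.1 0 4.55 0" --pt "-0.1 0 4.55 0"

```text
time: 9.57
tool_pos: [0.46, 0.074, 0.0516]
ee_rot: [3.14, 0.0, 1.763]
wrist_force: [0.6, -0.4, -1.9]
width: 0.0524
finger_force: 30.0
```

```bash
python3 - <<'E'
from h import *
print(tool())
s=snapshot("scene");cv2.imwrite("pics/e.png",cv2.resize(s[235:335,220:320],(600,600),interpolation=cv2.INTER_CUBIC))
E
```

```text
(array([460. ,  74. ,  51.6, 179.9,   0. , 101. ]), 9.57)
```

View pics/e.png

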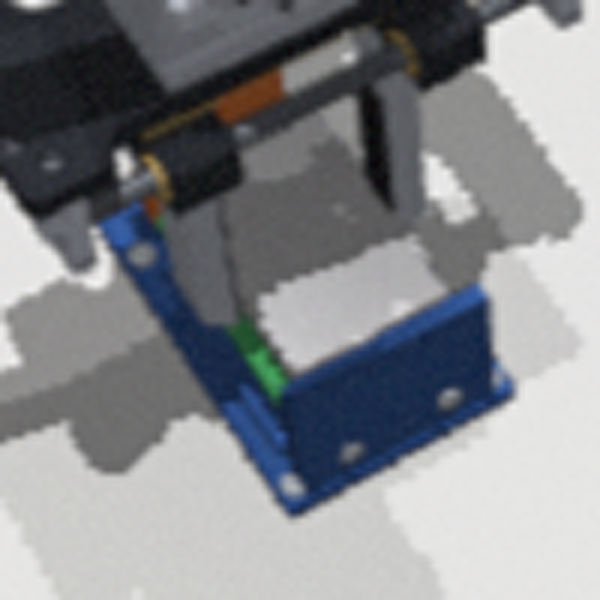

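The tin is down behind the blue wall, just over the board, square. Lower onto it.

>>> servo_tool --pt "0 0 0.06 0" --pt "0 0 0.06 0"

```text
time: 9.88
tool_pos: [0.4595, 0.0739, 0.0505]
ee_rot: [3.141, 0.0, 1.763]
wrist_force: [0.6, 0.2, -0.5]
width: 0.0524
finger_force: 30.0
```

>>> servo_tool --pt "0 0 0 0" --pt "0 0 0 0" --pt "0 0 0 0" --pt "0 0 0 0" --pt "0 0 -0.1 0" --pt "0 0 -3 0" --pt "0 0 -8 0" --pt "0 0 -14 0" --claw 0

```text
time: 10.88
tool_pos: [0.4585, 0.0739, 0.1907]
ee_rot: [-3.139, -0.0, 1.763]
wrist_force: [1.1, -0.6, 0.3]
width: 0.0939
finger_force: 0.0
```

```bash
python3 - <<'E'
from h import *
s=snapshot("scene");cv2.imwrite("pics/s2.png",s)
print(tool());go(659,77,190,74)
E
```

```text
(array([4.631e+02, 7.420e+01, 2.012e+02, 1.792e+02, 1.000e-01, 1.010e+02]), 10.93)
go [-3.47 19.26  1.41] 27.0
```

>>> servo_tool --pt "-5 0 0 5" --pt "-10 0 0 10" --pt "-15 0 0 15" --pt "-20 0 0 20" --pt "-24 0 0 27" --pt "-24 0 0 27"

```text
time: 11.68
tool_pos: [0.5053, -0.164, 0.1897]
ee_rot: [-3.141, 0.0, 1.288]
wrist_force: [1.0, 0.1, -0.3]
width: 0.0939
finger_force: 0.0
```

```bash
python3 - <<'E'
from h import *
t=snapshot("top");s=snapshot("scene");cv2.imwrite("pics/f.png",np.hstack([cv2.resize(t[150:330,280:440],(533,600),interpolation=cv2.INTER_CUBIC)]));cv2.imwrite("pics/t3.png",t);cv2.imwrite("pics/s3.png",s)
print(tool())
br=lambda h:((h[...,0]<16)|(h[...,0]>174))&(h[...,1]>85)
for lo in(75,85,95):print("wedge",blob(t,"top",(310,160,360,215),lambda h:br(h)&(h[...,2]>lo),.092))
green=lambda h:(abs(h[...,0]-68)<20)&(h[...,1]>100)
g=lambda h:(h[...,1]<50)&(h[...,2]>100)
print("tin",blob(t,"top",(306,272,358,315),g,.0535),"board",blob(t,"top",(285,260,380,325),lambda h:green(h)|g(h),.034))
go(659.9,79,140,74)
E
```

```text
(array([ 505.1, -161.5,  190. , -180. ,   -0. ,   74. ]), 11.78)
wedge [659.5  79.1  24.2  52.9  74.2]
wedge [659.7  79.1  23.7  52.5  74.6]
wedge [659.9  78.9  22.8  52.1  74.7]
tin [460.8  74.6  54.5  84.7  11.2] board [460.   81.7 125.7 186.    0.6]
go [27.37  8.26  5.02] 0.0
```

View pics/f.png

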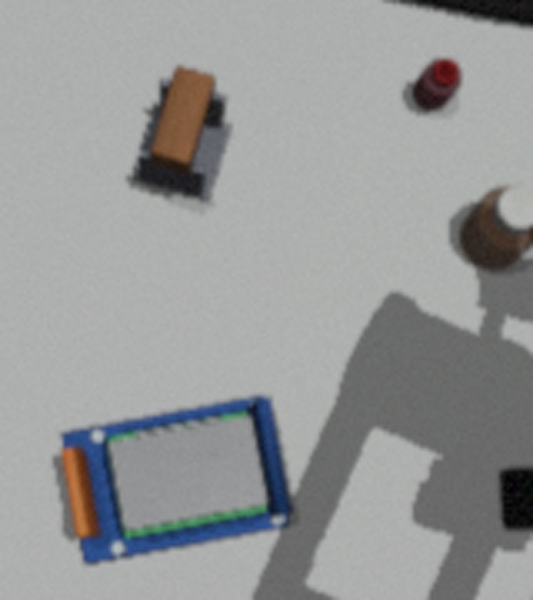

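Tin sits at carrier (1.2, −5.9) mm, square; the wedge head is at (659.8, 79), yaw −15.5°. Go to the wedge.

>>> servo_tool --pt "5 1.5 0 0" --pt "10 3 0 0" --pt "15 4.5 0 0" --pt "20 6 0 0" --pt "25 7.5 2 0" --pt "27.4 8.3 4 -0.5" --pt "27.4 8.3 6 -0.5" --pt "27.4 8.3 6 -0.5"

```text
time: 12.78
tool_pos: [0.6584, 0.0791, 0.1277]
ee_rot: [-3.137, 0.002, 1.302]
wrist_force: [-0.4, -0.3, -0.5]
width: 0.0937
finger_force: 0.0
```

```bash
python3 - <<'E'
from h import *
print(tool());go(659.8,79,74,74.5)
E
```

```text
(array([ 6.584e+02,  7.910e+01,  1.277e+02, -1.797e+02,  1.000e-01,
        7.460e+01]), 12.78)
go [0.04 0.17 5.37] 0.1
```

>>> servo_tool --pt "0 0 2.5 0" --pt "0 0 4.5 0" --pt "0 0 5.5 0" --pt "0 0 5.5 0"

```text
time: 13.28
tool_pos: [0.6599, 0.0785, 0.0746]
ee_rot: [-3.14, 0.001, 1.3]
wrist_force: [-0.2, 0.4, -0.3]
width: 0.0937
finger_force: 0.0
```

>>> servo_tool --pt "0 0 0 0" --pt "0 0 0 0" --pt "0 0 0 0" --pt "0 0 0 0" --pt "0 0 0 0" --pt "0 0 0 0" --claw 255

```text
time: 14.02
tool_pos: [0.6608, 0.0789, 0.0756]
ee_rot: [3.141, -0.0, 1.301]
wrist_force: [0.1, -0.2, 0.3]
width: 0.0538
finger_force: 30.0
```

>>> servo_tool --pt "0 0 -1 0" --pt "0 0 -4 0" --pt "0 0 -8 0" --pt "0 0 -11 0" --pt "0 0 -11 0"

```text
time: 14.65
tool_pos: [0.6622, 0.0791, 0.1896]
ee_rot: [3.134, -0.002, 1.301]
wrist_force: [-0.6, -1.2, -0.8]
width: 0.0537
finger_force: 30.0
```

```bash
python3 - <<'E'
from h import *
o=get_obs();print(tool(),o["wrist_force"],o["width"])
# wedge head centre at wedge y=-12; want flat face (y=0) 1.5 mm inside inner face y=50.5 -> head centre y=37
c=np.array([458.5,80.2]);a=np.radians(11.2);Y=np.array([-np.sin(a),np.cos(a)])
for y in(36.5,37.5):print(y,c+y*Y)
w=c+37*Y+np.array([1,0]);go(*w,185,101.2)
E
```

```text
(array([ 6.622e+02,  7.910e+01,  1.896e+02,  1.796e+02, -1.000e-01,
        7.450e+01]), 14.65) [-0.56930483 -1.16080855 -0.77177673] 0.053746414367599006
36.5 [451.41044618 116.00486317]
37.5 [451.21621183 116.98581833]
go [ -2.   -21.23   0.3 ] -26.7
```

>>> servo_tool --pt "-0.5 -5 0 -6" --pt "-1 -10 0 -12" --pt "-1.5 -15 0 -18" --pt "-2 -20 0 -24" --pt "-2 -21.2 0 -26.7" --pt "-2 -21.2 0 -26.7" --pt "-2 -21.2 0 -26.7"

```text
time: 15.52
tool_pos: [0.4519, 0.116, 0.1849]
ee_rot: [-3.141, 0.0, 1.765]
wrist_force: [0.1, 0.1, -1.5]
width: 0.0542
finger_force: 30.0
```

```bash
python3 - <<'E'
from h import *
print(tool());go(452.3,116.5,140,101.2)
s=snapshot("scene");cv2.imwrite("pics/s4.png",s)
E
```

```text
(array([ 451.9,  116. ,  184.9, -180. ,    0. ,  101.2]), 15.53)
go [0.04 0.05 4.49] -0.0
```

>>> servo_tool --pt "0.05 0 2.5 0" --pt "0.05 0 4.5 0" --pt "0.05 0 5.5 0" --pt "0.05 0 6 0" --pt "0.05 0 6.4 0" --pt "0.05 0 6.4 0"

```text
time: 16.32
tool_pos: [0.4511, 0.1168, 0.1216]
ee_rot: [3.141, 0.0, 1.766]
wrist_force: [0.1, 0.2, -1.3]
width: 0.0539
finger_force: 30.0
```

>>> servo_tool --pt "0 0 0.4 0" --pt "0 0 0.8 0" --pt "0 0 1.2 0" --pt "0 0 1.2 0"

```text
time: 16.82
tool_pos: [0.4504, 0.1167, 0.1088]
ee_rot: [-3.141, 0.0, 1.767]
wrist_force: [-0.2, 0.5, -0.7]
width: 0.0537
finger_force: 30.0
```

>>> servo_tool --pt "0 0 0.3 0" --pt "0 0 0.6 0" --pt "0 0 0.8 0" --pt "0 0 0.8 0"

```text
time: 17.32
tool_pos: [0.4508, 0.1168, 0.1013]
ee_rot: [3.141, 0.0, 1.767]
wrist_force: [0.1, 1.4, -0.5]
width: 0.0541
finger_force: 30.0
```

>>> servo_tool --pt "0 0 0.2 0" --pt "0 0 0.4 0" --pt "0 0 0.4 0"

```text
time: 17.7
tool_pos: [0.4508, 0.1167, 0.0971]
ee_rot: [-3.141, 0.0, 1.767]
wrist_force: [0.1, 1.3, -0.2]
width: 0.0537
finger_force: 30.0
```

>>> servo_tool --pt "0 0 0.2 0" --pt "0 0 0.4 0" --pt "0 0 0.4 0"

```text
time: 18.08
tool_pos: [0.4509, 0.1173, 0.0934]
ee_rot: [3.141, -0.001, 1.767]
wrist_force: [0.4, 3.4, 1.6]
width: 0.0538
finger_force: 30.0
```

>>> servo_tool --pt "0 0 0.2 0" --pt "0 0 0.3 0" --pt "0 0 0.3 0"

```text
time: 18.45
tool_pos: [0.451, 0.1177, 0.0908]
ee_rot: [3.141, -0.002, 1.767]
wrist_force: [-1.2, 5.5, 3.1]
width: 0.0539
finger_force: 30.0
```

>>> servo_tool --pt "0.1 0 0.1 0" --pt "0.1 0 0.3 0" --pt "0.1 0 0.3 0"

```text
time: 18.82
tool_pos: [0.4511, 0.1181, 0.0893]
ee_rot: [3.14, -0.0, 1.767]
wrist_force: [-3.3, 3.9, 10.4]
width: 0.0535
finger_force: 30.0
```

>>> servo_tool --pt "0.05 0 0.2 0" --pt "0.05 0 0.3 0" --pt "0.05 0 0.3 0"

```text
time: 19.2
tool_pos: [0.4513, 0.1182, 0.0887]
ee_rot: [3.139, 0.001, 1.766]
wrist_force: [-7.1, 2.4, 19.9]
width: 0.054
finger_force: 30.0
```

>>> servo_tool --pt "0 0 0.05 0" --pt "0 0 0.1 0" --pt "0 0 0.1 0"

```text
time: 19.58
tool_pos: [0.4514, 0.1183, 0.0886]
ee_rot: [3.138, 0.001, 1.767]
wrist_force: [-8.6, 2.4, 25.7]
width: 0.0538
finger_force: 30.0
```

>>> servo_tool --pt "0 0 0 0" --pt "0 0 0 0" --pt "0 0 0 0" --pt "0 0 0 0" --pt "0 0 -2 0" --pt "0 0 -4 0" --pt "0 0 -5 0" --pt "0 0 -5 0" --claw 0

```text
time: 20.58
tool_pos: [0.4509, 0.1182, 0.1338]
ee_rot: [3.14, 0.0, 1.766]
wrist_force: [-0.4, 0.3, 0.2]
width: 0.0939
finger_force: 0.0
```

>>> servo_tool --pt "0 0 0 0" --pt "0 0 0 0" --pt "0 0 0 0" --pt "0 0 0 0" --pt "0 0 0 0" --pt "0 0 0 0" --claw 255

```text
time: 21.32
tool_pos: [0.4505, 0.1182, 0.1334]
ee_rot: [3.141, 0.0, 1.767]
wrist_force: [0.7, -0.3, 0.1]
width: 0.0374
finger_force: 0.0
```

```bash
python3 - <<'E'
from h import *
o=get_obs();print(tool(),o["wrist_force"],o["width"]);go(451.3,118,130,101.2)
E
```

```text
(array([450.5, 118.2, 133.4, 180. ,   0. , 101.2]), 21.32) [ 0.73938483 -0.31758633  0.11005308] 0.03742387629449572
go [-0.04  0.07  0.34] 0.0
```

>>> servo_tool --pt "0 0 0 0" --pt "0 0 0 0" --pt "0 0 0 0" --pt "0 0 0 0" --pt "0 0 0.5 0" --pt "0 0 1 0" --pt "0 0 1.2 0" --pt "0 0 1.2 0"

```text
time: 22.32
tool_pos: [0.4503, 0.1182, 0.121]
ee_rot: [-3.141, 0.0, 1.767]
wrist_force: [0.2, 0.0, -0.1]
width: 0.0005
finger_force: 0.0
```

>>> servo_tool --pt "0 0 0.1 0" --pt "0 0 0.2 0" --pt "0 0 0.2 0"

```text
time: 22.7
tool_pos: [0.4506, 0.1182, 0.1195]
ee_rot: [3.141, 0.0, 1.767]
wrist_force: [0.4, -0.3, 0.3]
width: 0.0007
finger_force: 0.3
```

>>> servo_tool --pt "0 0 0.1 0" --pt "0 0 0.2 0" --pt "0 0 0.2 0"

```text
time: 23.08
tool_pos: [0.451, 0.1182, 0.1194]
ee_rot: [3.14, 0.001, 1.767]
wrist_force: [-2.7, -1.2, 8.0]
width: 0.0006
finger_force: 4.2
```

>>> servo_tool --pt "0 0 0.1 0" --pt "0 0 0.1 0"

```text
time: 23.32
tool_pos: [0.4513, 0.1182, 0.1193]
ee_rot: [3.139, 0.001, 1.767]
wrist_force: [-4.4, -1.8, 11.7]
width: 0.0005
finger_force: 5.8
```

>>> servo_tool --pt "0 0 0.15 0" --pt "0 0 0.3 0" --pt "0 0 0.3 0"

```text
time: 23.7
tool_pos: [0.4524, 0.1183, 0.1189]
ee_rot: [3.135, 0.001, 1.767]
wrist_force: [-6.2, -1.6, 19.3]
width: 0.0007
finger_force: 10.0
```

>>> servo_tool --pt "0 0 -3 0" --pt "0 0 -9 0" --pt "-5 0 -10 0" --pt "-11 0 -10 0" --pt "-17 0 -10 0" --pt "-23 0 -10 0" --pt "-28 0 -10 0" --pt "-28 0 -10 0"

```text
time: 24.7
tool_pos: [0.5049, -0.1595, 0.2124]
ee_rot: [-3.14, -0.0, 1.761]
wrist_force: [0.4, 0.9, 0.2]
width: 0.0004
finger_force: 0.0
```

```bash
python3 - <<'E'
from h import *
print(tool())
t=snapshot("top");s=snapshot("scene");cv2.imwrite("pics/t9.png",t)
g=lambda h:(h[...,1]<50)&(h[...,2]>90)
br=lambda h:((h[...,0]<16)|(h[...,0]>174))&(h[...,1]>85)
c=np.array([458.5,80.2]);a=np.radians(11.2)
def fr(b): d=b[:2]-c; return np.round([d@[np.cos(a),np.sin(a)],d@[-np.sin(a),np.cos(a)]],1)
b=blob(t,"top",(312,275,358,315),g,.0535);print("tin",b,fr(b))
b=blob(t,"top",(285,262,345,325),br,.105);print("wedge",b,fr(b))
cv2.imwrite("pics/z.png",np.hstack([cv2.resize(t[255:330,285:385],(400,300),interpolation=cv2.INTER_CUBIC),cv2.resize(s[215:320,210:350],(400,300),interpolation=cv2.INTER_CUBIC)]))
E
```

```text
(array([ 504.9, -159.5,  212.4, -179.9,   -0. ,  100.9]), 24.7)
tin [462.   69.9  55.1  79.5  11.2] [  1.4 -10.8]
wedge [450.5 123.9  34.2  54.9 -78.8] [ 0.6 44.4]
```

View pics/z.png

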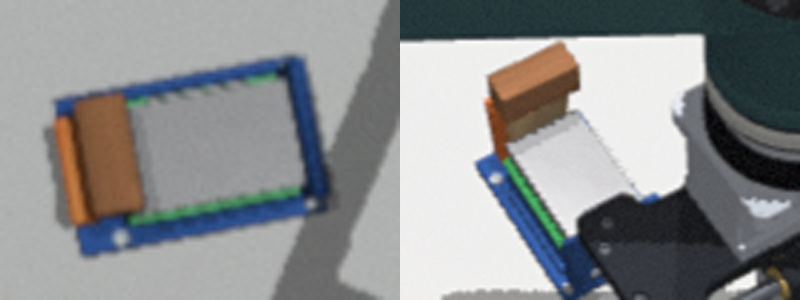

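The tin's far edge measures y ≈ −50.5 mm, at the blue wall. The wedge stands upright against the orange wall with its tip about 19 mm high, and nothing touches the robot.

```bash
python3 -c "
from bench import *
print(close_job())"
```

```text
the job is handed in; nothing more can be done
None
```

The board, the upper tin and the wedge are packed, everything is let go, and the job was handed in at about 25 s. My last picture shows the tin up against the blue wall and the wedge upright with its tip about 19 mm high. The hand-in returned no verdict.

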